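Square up and lock the swivelling neck rest

ROBOT

A 7-joint arm with a two-finger parallel gripper is mounted at the origin on the work surface. World frame = base frame: x ahead of the robot, y to its left, z up, the work surface at z = 0. Lengths are in m, angles in rad, forces in N, time in s.
With the tool pointing down it reaches from about 0.425 to 0.8 m from the base axis. Payload 8.3 kg.
Tool frame: the origin (TCP) lies on the centre line of the jaws, within the pads' length; the fingertips stand 19 mm ahead of it and the grasp point (between the pads) is the TCP (manip.finger_overhang is the distance from the TCP to the fingertips, in m); x points along the fingers, y is the direction in which the jaws open and shut, and the axes are right-handed (so a half turn about x gives the same grasp; the last joint's range is limited). The gripper opens to 85 mm and grips with 20 to 120 N. Pads are 22 mm wide; open, the fingers measure 114 mm over their backs; the gripper's body (76 mm by 85 mm) begins 54 mm behind the grasp point. The pads swing forward as they close: fully open they stand 13 mm farther back than shut.
Start: joints at [-1.319, 0.383, 0.016, 1.37, -0.006, 1.388, -0.046], TCP at [0.193, 0.594, 0.25] pointing down, gripper open.
Joint ranges: [-2.95, 2.95], [-0.25, 2.06], [-1.52, 1.56], [0.18, 2.33], [-1.44, 4.58], [0.02, 2.06], [-3.01, 3.01]. Speed limits (rad/s): [2.39, 2.39, 3.01, 3.01, 3.14, 3.14, 3.14].

INTERFACE

Orientations are given as a rotation vector (axis times angle).
In Python, from plant import manip gives the robot as it stands.
- The arm moves only by the tool play_rows, never from a script. Its argument "series" is a list of rows, each a list of 7 numbers: the turn, a rotation vector about the tool's x, y, z in rad, then the shift along the tool's x, y, z in m, then the closure, from 0 (fully open) to 1 (shut). In form: [[rx, ry, rz, dx, dy, dz, hand], ...]. A call has 1 to 20 rows; each row is the pose to reach, as a shift and turn from the pose commanded when the call began, along the tool's axes at that moment; what a row does not reach only later rows make up. A row lasts 1/8 s, in which the tool goes at most 62.5 mm and 10.7 degrees, less where a joint would pass 70% of its speed; a pose out of reach is approached as far as the arm can. A call with a gripper value outside its range is refused whole. The fingers move at their own pace and stop on an object; the grip force is fixed at half the most. Time passes only in rows, so rows that repeat a pose let the fingers close. It gives the time, the measured TCP pose, the force and the opening at its end, in the units of the state.
- manip.sense(): the state, without advancing time (a new reading comes with each control period).
- manip.snapshot(name): name is "side" or "top" or "wrist"; returns a dict with "pixels" (480x640x3 uint8, blue, green, red), "range_z" (480x640 float32, m along the optical axis (not along the pixel's ray), 0 where there is no reading), "fx", "fy", "cx", "cy" (pixels), "extrinsics" (4x4, takes a point from camera to world coordinates). Camera axes: x right, y up, looking along -z (the intrinsics and any distortion apply to the point x, -y, -z); pixel columns grow to the right and rows downward; lengths in m; the calibration is good to about 2 mm. A picture is of the moment at which its call begins.
- manip.close_job(): hands the job in, once; it reports no verdict.
The state is a dict: "t": time; "q": joint angles; "qvel": joint speeds; "effort": joint torques, N m; "eef_pos": TCP position; "orientation": TCP orientation; "contact_force": force on the tool from outside, world axes, zero at the start; "wrist_torque": the same for the moment, N m; "gripper_width": finger opening in m.
Only numpy, scipy, OpenCV 4.12 (cv2) and the standard library are available. Lean on these libraries where they do the work, as an engineer would, in place of code of your own. Each camera call takes 0.05 s, during which the arm holds its last target. There are 200 camera calls.

TASK

The swivelling guitar-neck rest on the bench has been knocked out of line. Turn its round plate until the notch in the rim faces the black line on the base board, then swing the locking lever in until its tooth is fully home in the notch. Leave the mug, the tape roll and the bin where they are.

Things in the scene. Friction and masses are not known exactly. Their poses are not given: they have to be found in the camera images.
- base: the neck rest's fixed plywood base board, 230 x 260 x 15 mm, screwed to the bench. Origin on the bench surface straight below the vertical axis of the round plate; x, y along the board's edges, z up; the board spans x -115..115 and y -105..155 mm. A black line 60 mm long, 6 mm wide, is inlaid on its top, running out along +y from the plate's rim (x = 0, y 88..148 mm)
- swivel (a joint): angle of the round plate, rad: 0 (or any full turn) when its notch faces the black line, grows anticlockwise seen from above; it turns all the way round with stiff friction (about 0.15 N m) and stays where it is left. Aluminium plate, 160 mm diameter, 18 to 38 mm above the bench, turning on the vertical axis through the base's origin; one notch in its rim
- saddle (a point): centre of the floor of the dark wooden, cork-lined U-saddle fixed on the plate, 46 mm above the bench: 100 mm long along its trough, 80 mm across, cheeks up to 68 mm above the bench; its centre is 14 mm from the plate's axis towards the notch, its trough runs across that direction
- notch (a point): middle of the mouth of the notch (26 mm wide, 22 mm deep) in the rim, 80 mm from the plate's axis, 38 mm above the bench; turns with the plate
- post_top (a point): top of the steel post on the plate: 16 mm diameter, stands 64 mm proud of the plate (38 to 102 mm above the bench), 64 mm from the plate's axis, diametrically across from the notch
- mark (a point): where the notch's mouth must come: at the inner end of the black line, 80 mm from the plate's axis (base x 0, y +80 mm), 38 mm above the bench; fixed to the base
- lever (a joint): angle of the dark steel locking lever, rad: 0 when its tooth is fully home in the notch, grows as it swings out (clockwise from above) to 1.2; stiff friction, stays where it is left. The tooth, 16 mm wide with a round nose, is 70 mm along the lever from its pivot and clears the rim when the angle is above about 0.25; it stops on the rim if the notch is not facing it
- lever_pivot (a point): the lever's vertical pivot axis, 38 mm above the bench, fixed at x +70, y +92 mm on the base
- lever_knob (a point): top of the upright black grip near the lever's free end: 18 mm diameter, 34 to 98 mm above the bench, 105 mm from the pivot; moves with the lever
- tooth (a point): tip of the lever's tooth, 28 mm above the bench; moves with the lever
- mug: bystander: black mug, 84 mm diameter, 95 mm high, origin at the centre of its underside, handle at its +y
- tape: bystander: roll of yellow tape lying flat, 110 mm diameter, 25 mm high, origin at the centre of its underside
- bin: bystander: open orange parts bin, 140 x 100 x 60 mm, origin at the centre of its underside

How it is judged:
On the way:
1. the notch faces the line while the lever is still swung out (horizontal distance between notch and mark below 0.01 m and value of joint lever above 0.2 rad), for 0.1 s.
At the end, for the whole second after the job is handed in: the notch is within 8 mm of the mark, the lever is home (within 0.06 rad of its stop, tooth in the notch) and the plate is still (horizontal distance between notch and mark below 0.008 m and value of joint lever below 0.06 rad and velocity of joint swivel between -0.05 and 0.05 rad/s); the robot touches nothing.
It fails at once if the mug was disturbed (moved over 25 mm) (distance of mug from where it was at the start of the episode above 0.025 m).
It fails at once if the tape was disturbed (moved over 25 mm) (distance of tape from where it was at the start of the episode above 0.025 m).
It fails at once if the bin was disturbed (moved over 25 mm) (distance of bin from where it was at the start of the episode above 0.025 m).
It also fails if it takes over 58 s, if anything falls off the work surface, if the arm or the gripper's body presses on something with over 40 N, if the wrist force passes 120 N, or if a joint passes its speed limit or range.

## Working session

There is one attempt and no reset: what is moved stays moved. The work goes in short steps, Python scripts to look and compute and a tool call to move; the robot and the scene stay as the last step left them, time stands still between calls to the robot, and variables do not carry over. Pictures are saved under pics/ and viewed, about 8 in all and at most 12, crops included, and the job is handed in when it is done.

Besides the shell and the picture viewer there is one more tool, called after "Request:" by a JSON object that holds its "op" and its "data", one argument or row to a line. play_rows: Moves the arm, as the interface text tells. Its arguments: {"type":"object","properties":{"series":{"type":"array","items":{"type":"array","items":{"type":"number"}}}},"required":["series"]}

```bash
mkdir -p pics; cat > h.py <<'E'
import numpy as np,cv2
from plant import manip
def snap(v,n=None):
    s=manip.snapshot(v)
    if n: cv2.imwrite(f'pics/{n}.png',s['pixels'])
    return s
def onplane(s,u,v,z):
    E=np.array(s['extrinsics']);d=E[:3,:3]@np.array([(u-s['cx'])/s['fx'],-(v-s['cy'])/s['fy'],-1.])
    o=E[:3,3];return o+d*(z-o[2])/d[2]
def atdepth(s,u,v):
    E=np.array(s['extrinsics']);r=s['range_z'][int(v),int(u)]
    return E[:3,3]+E[:3,:3]@(r*np.array([(u-s['cx'])/s['fx'],-(v-s['cy'])/s['fy'],-1.]))
E
python3 - <<'E'
from h import *
for v in('top','side'):
    s=snap(v,v+'0');print(v,s['fx'],np.round(s['extrinsics'],3).tolist(),s['range_z'].mean())
print(manip.sense())
E
```

```text
top 433.2186119776175 [[-0.023, 0.991, -0.132, 0.398], [-1.0, -0.025, -0.015, 0.021], [-0.018, 0.132, 0.991, 1.157], [0.0, 0.0, 0.0, 1.0]] 1.3133616
side 462.6103604436153 [[0.761, 0.444, -0.473, -0.033], [-0.648, 0.543, -0.534, -0.626], [0.019, 0.713, 0.701, 0.943], [0.0, 0.0, 0.0, 1.0]] 1.5218154
{'t': 0.1, 'q': array([-1.31890232,  0.3841735 ,  0.01636686,  1.37106956, -0.00628897,
        1.38816374, -0.04647029]), 'qvel': array([ 1.44820965e-03, -2.75112701e-03, -7.81397603e-05, -2.79709676e-03,
       -1.48156581e-03,  1.18492328e-03,  1.86406596e-03]), 'effort': array([ 3.71892165e-03, -6.29136658e+01,  8.47871080e-01, -3.72761714e+01,
        1.69247860e-02,  1.05583630e-02, -7.66399040e-06]), 'eef_pos': array([0.19334626, 0.5939032 , 0.24935737]), 'orientation': array([ 0.24560439,  1.5568931 , -0.24835938]), 'contact_force': array([ 0.56115826, -0.08837397,  0.14507232]), 'wrist_torque': array([-0.05520921,  0.04566109,  0.0213995 ]), 'gripper_width': 0.08533968367597676}
```

View pics/top0.png

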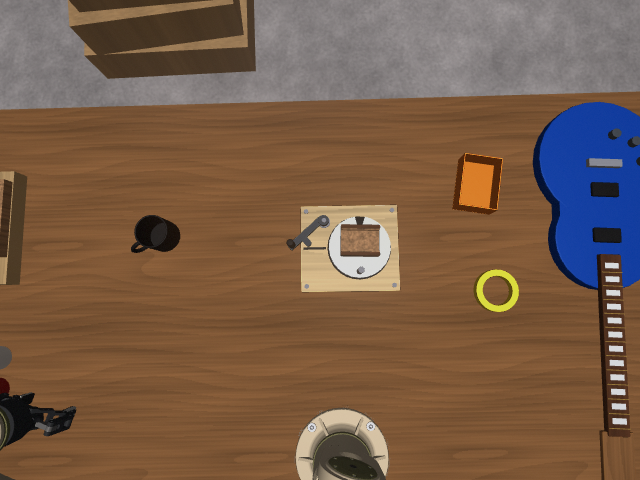

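View pics/side0.png

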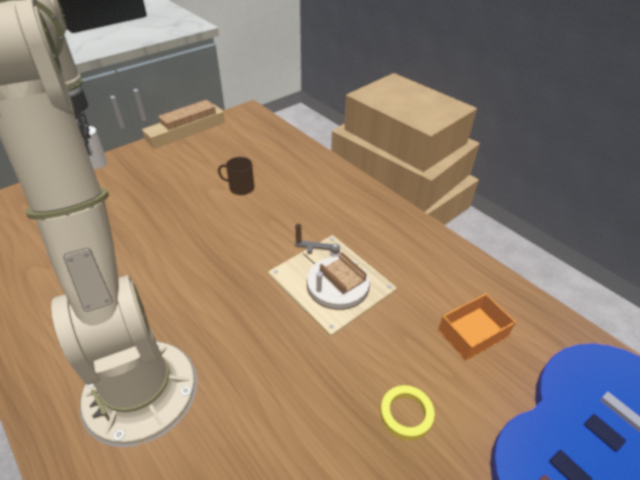

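The top view shows the board at about (350,248), plate centre (360,247), notch up at (360,219), post (361,270), line (315,248) on the left, and lever knob (291,244) swung out. The mug, tape and bin are all well clear. Next I measure positions.

```bash
python3 - <<'E'
from h import *
s=snap('top')
im=s['pixels'];hsv=cv2.cvtColor(im,cv2.COLOR_BGR2HSV)
sub=np.zeros(im.shape[:2],np.uint8);sub[195:300,280:410]=1
b=((hsv[...,2]>150)&(sub>0)).astype(np.uint8)
c=max(cv2.findContours(b,0,2)[0],key=cv2.contourArea)
r=cv2.minAreaRect(c);bx=cv2.boxPoints(r);print(r)
P=np.array([onplane(s,u,v,.015) for u,v in bx]);print(P.round(4),P.mean(0))
# plate rim: bright, low saturation
w=((hsv[...,1]<25)&(hsv[...,2]>170)&(sub>0)).astype(np.uint8)
c=max(cv2.findContours(w,0,2)[0],key=cv2.contourArea)
h=cv2.convexHull(c);(cu,cv_),rr=cv2.minEnclosingCircle(h);print('plate',cu,cv_,rr,onplane(s,cu,cv_,.038))
for n,u,v,z in[('post',361,270,.102),('notch',360,219,.038),('line0',303,248,.015),('line1',326,248,.015),('knob',291,244,.098),('pivot',324,221,.045)]:print(n,onplane(s,u,v,z).round(4),atdepth(s,u,v).round(4))
cv2.imwrite('pics/topc.png',cv2.resize(im[195:300,275:410],None,fx=5.5,fy=5.5,interpolation=cv2.INTER_CUBIC))
from scipy.spatial.transform import Rotation as R
print(R.from_rotvec(manip.sense()['orientation']).as_matrix().round(3))
E
```

```text
((349.4494934082031, 247.967529296875), (85.70476531982422, 98.31967163085938), 89.04515838623047)
[[ 0.6409  0.0974  0.015 ]
 [ 0.6384 -0.1664  0.015 ]
 [ 0.4104 -0.1597  0.015 ]
 [ 0.412   0.0972  0.015 ]] [ 0.525436   -0.03286541  0.015     ]
plate 359.266845703125 246.4222869873047 30.940813064575195 [ 0.52481112 -0.05757568  0.038     ]
post [ 0.4598 -0.0553  0.102 ] [ 0.46   -0.0556  0.0989]
notch [ 0.597  -0.0619  0.038 ] [ 0.6015 -0.0638  0.0128]
line0 [0.5269 0.0901 0.015 ] [0.5273 0.0903 0.011 ]
line1 [0.5254 0.0291 0.015 ] [0.526  0.0291 0.0097]
knob [0.5282 0.1145 0.098 ] [0.528  0.1144 0.0993]
pivot [0.5929 0.0324 0.045 ] [0.5929 0.0324 0.0452]
[[-0.     0.31   0.951]
 [-0.001  0.951 -0.31 ]
 [-1.    -0.002  0.   ]]
```

View pics/topc.png

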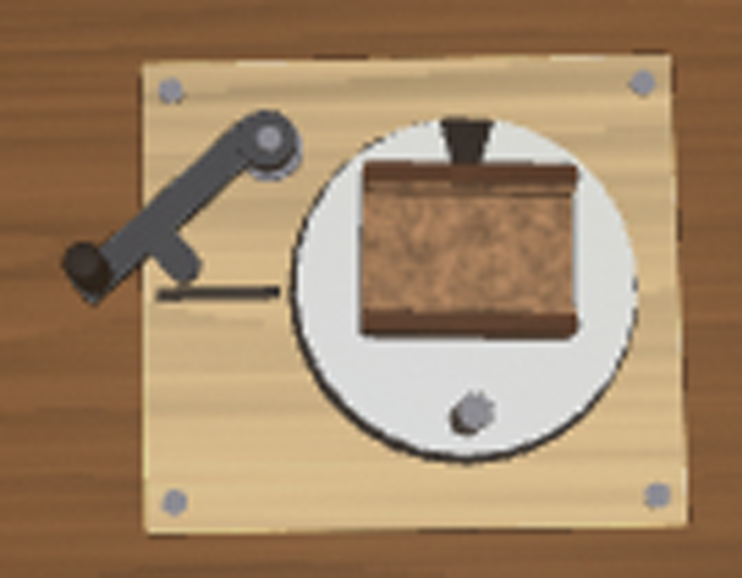

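```bash
cat >> h.py <<'E'
from scipy.spatial.transform import Rotation as R
def rows(wps):
    """wps: (x,y,z,yaw_deg of tool y in world, hand, n rows) -> prints rows (tool kept pointing down, unwrapped yaw)"""
    s=manip.sense();M=R.from_rotvec(s['orientation']).as_matrix();p=s['eef_pos']
    y0=np.degrees(np.arctan2(M[1,1],M[0,1]));print('now',p.round(4),'yaw',y0.round(1),'w',s['gripper_width'],'t',s['t'])
    cur=np.r_[p,wps[0][6] if len(wps[0])>6 else y0];out=[];base=cur[3]
    for w in wps:
        tgt=np.array(w[:4],float)
        for k in range(1,w[5]+1):
            c=cur+(tgt-cur)*k/w[5]
            a=np.radians(c[3]-base)
            # about tool x (down): rx=-a ; also straighten tilt
            Mt=np.c_[[0,0,-1],[np.cos(np.radians(c[3])),np.sin(np.radians(c[3])),0],[np.sin(np.radians(c[3])),-np.cos(np.radians(c[3])),0]]
            rv=R.from_matrix(M.T@Mt).as_rotvec()
            out.append(list(np.round(np.r_[rv,M.T@(c[:3]-p),w[4]],3)+0.))
        cur=tgt
    print(len(out));print(str([[float(x) for x in r] for r in out]).replace(' ',''))
E
python3 - <<'E'
from h import *
rows([(.40,.40,.25,25,.45,5),(.54,.14,.25,-30,.45,6),(.46,-.055,.20,-90,.45,6),(.46,-.055,.20,-90,.45,3)])
E
```

```text
now [0.1934 0.5939 0.2495] yaw 72.0 w 0.08572747623830361 t 0.15
20
[[0.164,0.0,0.002,0.0,-0.024,0.051,0.45],[0.328,0.0,0.002,0.0,-0.048,0.103,0.45],[0.492,0.0,0.001,0.0,-0.072,0.154,0.45],[0.656,0.001,0.001,0.0,-0.096,0.205,0.45],[0.82,0.001,0.001,0.0,-0.12,0.257,0.45],[0.98,0.001,0.001,0.0,-0.154,0.292,0.45],[1.14,0.001,0.001,0.0,-0.188,0.328,0.45],[1.3,0.001,0.001,0.0,-0.222,0.363,0.45],[1.46,0.001,0.001,0.0,-0.256,0.399,0.45],[1.62,0.001,0.001,0.0,-0.29,0.435,0.45],[1.78,0.001,0.001,0.0,-0.324,0.47,0.45],[1.954,0.002,0.001,0.008,-0.359,0.468,0.45],[2.129,0.002,0.001,0.017,-0.394,0.465,0.45],[2.303,0.002,0.001,0.025,-0.429,0.462,0.45],[2.478,0.002,0.001,0.034,-0.464,0.46,0.45],[2.652,0.002,0.0,0.042,-0.499,0.457,0.45],[2.827,0.002,0.0,0.05,-0.534,0.454,0.45],[2.827,0.002,0.0,0.05,-0.534,0.454,0.45],[2.827,0.002,0.0,0.05,-0.534,0.454,0.45],[2.827,0.002,0.0,0.05,-0.534,0.454,0.45]]
```

Request:
{"op": "play_rows", "data": {
  "series": [
    [0.164, 0, 0, 0, -0.024, 0.051, 0.45],
    [0.328, 0, 0, 0, -0.048, 0.103, 0.45],
    [0.492, 0, 0, 0, -0.072, 0.154, 0.45],
    [0.656, 0, 0, 0, -0.096, 0.205, 0.45],
    [0.82, 0, 0, 0, -0.12, 0.257, 0.45],
    [0.98, 0, 0, 0, -0.154, 0.292, 0.45],
    [1.14, 0, 0, 0, -0.188, 0.328, 0.45],
    [1.3, 0, 0, 0, -0.222, 0.363, 0.45],
    [1.46, 0, 0, 0, -0.256, 0.399, 0.45],
    [1.62, 0, 0, 0, -0.29, 0.435, 0.45],
    [1.78, 0, 0, 0, -0.324, 0.47, 0.45],
    [1.954, 0, 0, 0.008, -0.359, 0.468, 0.45],
    [2.129, 0, 0, 0.017, -0.394, 0.465, 0.45],
    [2.303, 0, 0, 0.025, -0.429, 0.462, 0.45],
    [2.478, 0, 0, 0.034, -0.464, 0.46, 0.45],
    [2.652, 0, 0, 0.042, -0.499, 0.457, 0.45],
    [2.827, 0, 0, 0.05, -0.534, 0.454, 0.45],
    [2.827, 0, 0, 0.05, -0.534, 0.454, 0.45],
    [2.827, 0, 0, 0.05, -0.534, 0.454, 0.45],
    [2.827, 0, 0, 0.05, -0.534, 0.454, 0.45]
  ]
}}

```text
t: 2.65
eef_pos: [0.4603, -0.053, 0.2004]
orientation: [2.22, 0.003, -2.22]
contact_force: [0.8, 0.3, -0.0]
gripper_width: 0.0467
```

```bash
python3 - <<'E'
from h import *
s=snap('wrist','w1');print(manip.sense()['q'].round(2),np.round(s['extrinsics'],3).tolist(),s['fx'])
rows([(.46,-.055,.20,-90,.45,2),(.46,-.055,.085,-90,.45,6)])
E
```

```text
[-0.7   0.06  0.78  1.9  -0.05  1.2  -1.47] [[0.004, 0.951, 0.31, 0.54], [-1.0, 0.004, 0.001, -0.053], [-0.0, -0.31, 0.951, 0.323], [0.0, 0.0, 0.0, 1.0]] 377.4419553252541
now [ 0.4602 -0.0531  0.2004] yaw -89.9 w 0.046866828060243344 t 2.7
8
[[0.001,0.0,0.0,0.0,0.001,0.0,0.45],[0.002,0.0,0.0,0.0,0.002,0.0,0.45],[0.002,0.0,0.0,0.02,0.002,0.0,0.45],[0.002,0.0,0.0,0.039,0.002,0.0,0.45],[0.002,0.0,0.0,0.058,0.002,0.0,0.45],[0.002,0.0,0.0,0.077,0.002,0.0,0.45],[0.002,0.0,0.0,0.096,0.002,0.0,0.45],[0.002,0.0,0.0,0.115,0.002,0.0,0.45]]
```

View pics/w1.png

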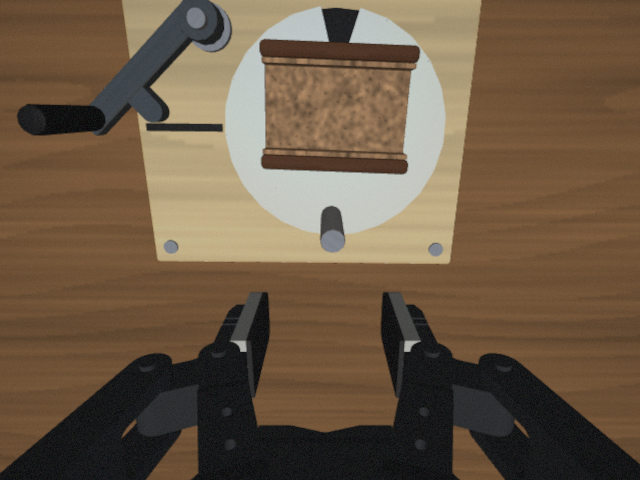

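The wrist view shows the post top at (332,240), line ends at (147,127) and (222,127), the notch at about (341,12) and the knob at (34,119). The post sits between the jaws. I refine the measurements from this image before descending.

```bash
python3 - <<'E'
from h import *
s=snap('wrist');
for n,u,v,z in[('post',332,240,.102),('postbase',331,212,.038),('notch',340,10,.038),('line0',147,127,.015),('line1',222,127.5,.015),('knob',34,119,.098),('pivot',196,17,.046),('screwL',171,247,.015),('screwR',435,249,.015)]:print(n,onplane(s,u,v,z).round(4))
im=s['pixels'];hsv=cv2.cvtColor(im,cv2.COLOR_BGR2HSV)
w=((hsv[...,1]<40)&(hsv[...,2]>150)).astype(np.uint8);w[:,:215]=0;w[245:]=0
c=max(cv2.findContours(w,0,1)[0],key=cv2.contourArea);h=cv2.convexHull(c)[:,0]
P=np.array([onplane(s,u,v,.038)[:2] for u,v in h]);A=np.c_[2*P,np.ones(len(P))];x=np.linalg.lstsq(A,(P**2).sum(1),rcond=None)[0];print('axis',x[:2],np.sqrt(x[2]+x[:2]@x[:2]))
E
```

```text
post [ 0.4639 -0.0581  0.102 ]
postbase [ 0.465  -0.0584  0.038 ]
notch [ 0.6039 -0.0632  0.038 ]
line0 [0.5274 0.0866 0.015 ]
line1 [0.5273 0.0276 0.015 ]
knob [0.535  0.1129 0.098 ]
pivot [0.5978 0.0307 0.046 ]
screwL [0.427 0.08  0.015]
screwR [ 0.426  -0.1496  0.015 ]
axis [ 0.5268194  -0.06026033] 0.08016947052997832
```

Request:
{"op": "play_rows", "data": {
  "series": [
    [0, 0, 0, 0, 0.002, 0, 0.45],
    [0, 0, 0, 0.02, 0.002, 0, 0.45],
    [0, 0, 0, 0.04, 0.002, 0, 0.45],
    [0, 0, 0, 0.06, 0.002, 0, 0.45],
    [0, 0, 0, 0.08, 0.002, 0, 0.45],
    [0, 0, 0, 0.1, 0.002, 0, 0.45],
    [0, 0, 0, 0.115, 0.002, 0, 0.45],
    [0, 0, 0, 0.115, 0.002, 0, 0.45]
  ]
}}

```text
t: 3.75
eef_pos: [0.4592, -0.0561, 0.0845]
orientation: [2.219, -0.001, -2.224]
contact_force: [-0.3, 0.1, 0.4]
gripper_width: 0.0467
```

Request:
{"op": "play_rows", "data": {
  "series": [
    [0, 0, 0, 0, 0.002, -0.004, 0.45],
    [0, 0, 0, 0, 0.002, -0.004, 1],
    [0, 0, 0, 0, 0.002, -0.004, 1],
    [0, 0, 0, 0, 0.002, -0.004, 1],
    [0, 0, 0, 0, 0.002, -0.004, 1],
    [0, 0, 0, 0, 0.002, -0.004, 1]
  ]
}}

```text
t: 4.5
eef_pos: [0.4643, -0.0581, 0.086]
orientation: [-2.222, -0.0, 2.22]
contact_force: [-1.1, -0.2, 5.8]
gripper_width: 0.0144
```

```bash
python3 - <<'E'
from h import *
print(manip.sense()['contact_force'])
ax=np.array([.526,-.059]);a0=178.6
p=manip.sense()['eef_pos'][:2]-ax;print(np.hypot(*p),np.degrees(np.arctan2(p[1],p[0])))
w=[]
for k in range(1,19):
    t=np.radians(a0+min(90.9,k*5.05));w.append((*(ax+.063*np.array([np.cos(t),np.sin(t)])),.085,-90+min(90.9,k*5.05),1,1))
rows(w+[w[-1]]*2)
E
```

```text
[-1.11335422 -0.19837143  5.84555907]
0.061688088718353254 179.11909541244512
now [ 0.4643 -0.0581  0.086 ] yaw -90.0 w 0.014381731635224316 t 4.5
20
[[-0.088,-0.001,0.0,0.001,0.005,0.001,1.0],[-0.176,-0.001,0.0,0.001,0.01,0.001,1.0],[-0.265,-0.001,0.0,0.001,0.016,0.0,1.0],[-0.353,-0.001,0.0,0.001,0.021,-0.002,1.0],[-0.441,-0.001,0.0,0.001,0.026,-0.004,1.0],[-0.529,-0.001,0.0,0.001,0.031,-0.007,1.0],[-0.617,-0.001,0.0,0.001,0.036,-0.009,1.0],[-0.705,-0.001,0.0,0.001,0.041,-0.013,1.0],[-0.793,-0.001,0.0,0.001,0.045,-0.016,1.0],[-0.882,-0.001,0.0,0.001,0.049,-0.02,1.0],[-0.97,-0.001,0.0,0.001,0.052,-0.025,1.0],[-1.058,-0.001,0.0,0.001,0.055,-0.029,1.0],[-1.146,-0.001,0.0,0.001,0.058,-0.034,1.0],[-1.234,-0.001,0.0,0.001,0.06,-0.039,1.0],[-1.322,-0.001,0.0,0.001,0.062,-0.045,1.0],[-1.41,-0.001,-0.001,0.001,0.063,-0.05,1.0],[-1.498,-0.001,-0.001,0.001,0.064,-0.056,1.0],[-1.587,-0.001,-0.001,0.001,0.064,-0.061,1.0],[-1.587,-0.001,-0.001,0.001,0.064,-0.061,1.0],[-1.587,-0.001,-0.001,0.001,0.064,-0.061,1.0]]
```

Request:
{"op": "play_rows", "data": {
  "series": [
    [-0.088, 0, 0, 0, 0.005, 0.001, 1],
    [-0.176, 0, 0, 0, 0.01, 0.001, 1],
    [-0.265, 0, 0, 0, 0.016, 0, 1],
    [-0.353, 0, 0, 0, 0.021, -0.002, 1],
    [-0.441, 0, 0, 0, 0.026, -0.004, 1],
    [-0.529, 0, 0, 0, 0.031, -0.007, 1],
    [-0.617, 0, 0, 0, 0.036, -0.009, 1],
    [-0.705, 0, 0, 0, 0.041, -0.013, 1],
    [-0.793, 0, 0, 0, 0.045, -0.016, 1],
    [-0.882, 0, 0, 0, 0.049, -0.02, 1],
    [-0.97, 0, 0, 0, 0.052, -0.025, 1],
    [-1.058, 0, 0, 0, 0.055, -0.029, 1],
    [-1.146, 0, 0, 0, 0.058, -0.034, 1],
    [-1.234, 0, 0, 0, 0.06, -0.039, 1],
    [-1.322, 0, 0, 0, 0.062, -0.045, 1],
    [-1.41, 0, 0, 0, 0.063, -0.05, 1],
    [-1.498, 0, 0, 0, 0.064, -0.056, 1],
    [-1.587, 0, 0, 0, 0.064, -0.061, 1],
    [-1.587, 0, 0, 0, 0.064, -0.061, 1],
    [-1.587, 0, 0, 0, 0.064, -0.061, 1]
  ]
}}

```text
t: 7.0
eef_pos: [0.5256, -0.1224, 0.086]
orientation: [1.199, 1.214, -1.198]
contact_force: [2.7, -1.3, 6.0]
gripper_width: 0.0143
```

```bash
python3 - <<'E'
from h import *
s=snap('wrist','w2');t=snap('top')
im=np.hstack([cv2.resize(s['pixels'],(400,300)),cv2.resize(t['pixels'][195:300,280:420],(400,300),interpolation=cv2.INTER_CUBIC)])
cv2.imwrite('pics/m2.png',im);z=manip.sense();print(z['contact_force'],z['gripper_width'],z['q'].round(2))
E
```

```text
[ 2.37921929 -1.43754869  4.4955833 ] 0.014481725721633667 [-0.22  0.37  0.48  1.83 -0.2   0.99  0.35]
```

View pics/m2.png

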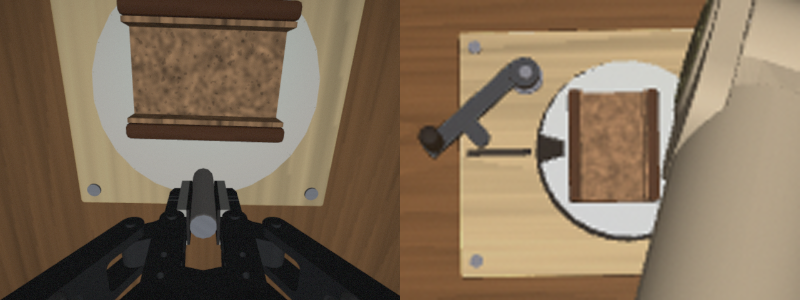

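The notch now faces the line to within a few mm (right panel: notch mouth (540,149), line (500,153)). I measure the offset accurately.

```bash
python3 - <<'E'
from h import *
s=snap('top');g=cv2.cvtColor(s['pixels'],cv2.COLOR_BGR2GRAY)
cv2.imwrite('pics/c3.png',cv2.resize(s['pixels'][215:280,295:375],None,fx=9,fy=9,interpolation=cv2.INTER_CUBIC))
for u in list(range(303,327,4)):
    c=g[238:258,u].astype(float);w=np.clip(150-c,0,None);v=238+(w*np.arange(20)).sum()/w.sum();print('line',u,onplane(s,u,v,.015).round(4))
for u in range(327,339):
    c=g[236:258,u].astype(float);print(u,c.astype(int).tolist())
E
```

```text
line 303 [0.5449 0.0898 0.015 ]
line 307 [0.5386 0.0793 0.015 ]
line 311 [0.5305 0.0688 0.015 ]
line 315 [0.5265 0.0582 0.015 ]
line 319 [0.5262 0.0476 0.015 ]
line 323 [0.5261 0.037  0.015 ]
327 [167, 175, 174, 173, 175, 183, 179, 180, 145, 143, 145, 110, 111, 111, 146, 181, 179, 178, 175, 172, 173, 172]
328 [168, 175, 172, 140, 79, 79, 53, 54, 52, 52, 51, 52, 50, 52, 53, 53, 53, 53, 107, 107, 172, 171]
329 [135, 78, 53, 83, 85, 164, 66, 51, 51, 50, 50, 50, 51, 50, 50, 51, 129, 123, 59, 52, 54, 76]
330 [83, 165, 166, 209, 209, 209, 108, 56, 52, 50, 50, 51, 49, 51, 52, 122, 209, 210, 209, 141, 123, 63]
331 [210, 209, 210, 209, 211, 210, 175, 61, 51, 52, 50, 50, 52, 51, 50, 123, 209, 211, 210, 210, 210, 210]
332 [209, 209, 210, 210, 211, 210, 175, 70, 52, 51, 51, 51, 51, 51, 52, 208, 211, 212, 211, 212, 211, 211]
333 [210, 210, 210, 210, 210, 210, 209, 108, 53, 51, 50, 51, 50, 51, 123, 209, 211, 211, 210, 211, 210, 210]
334 [210, 210, 210, 210, 210, 210, 210, 108, 57, 50, 51, 52, 51, 52, 123, 210, 211, 211, 210, 210, 211, 212]
335 [210, 211, 209, 210, 210, 210, 210, 175, 72, 52, 51, 51, 51, 52, 208, 211, 212, 211, 210, 212, 211, 210]
336 [210, 210, 210, 210, 210, 209, 210, 210, 74, 52, 51, 52, 52, 82, 210, 211, 210, 210, 211, 210, 212, 211]
337 [209, 211, 209, 209, 210, 210, 210, 211, 141, 124, 123, 131, 123, 130, 209, 211, 210, 211, 210, 211, 211, 211]
338 [210, 210, 210, 210, 210, 210, 210, 211, 210, 210, 210, 210, 209, 210, 210, 211, 212, 211, 212, 210, 211, 211]
```

View pics/c3.png

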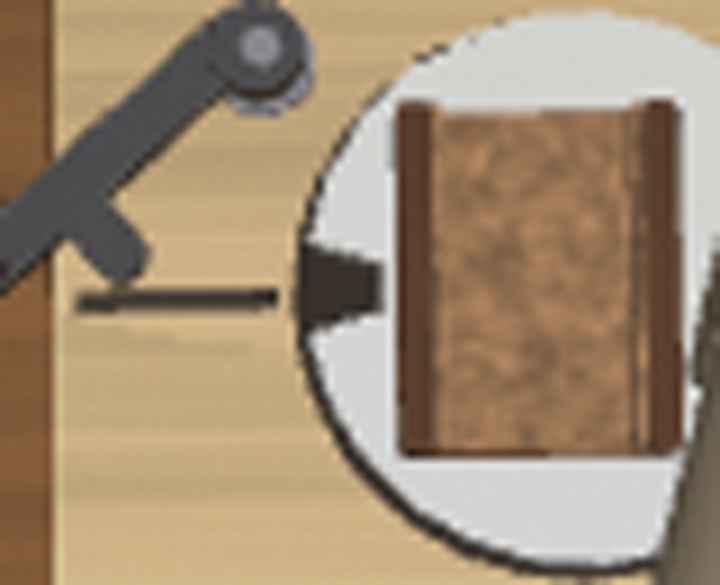

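The offset works out to about 1–2 mm (notch mid-mouth x≈0.527, line x≈0.526). That's good, so I release, lift and go to the lever knob.

Request:
{"op": "play_rows", "data": {
  "series": [
    [0, 0, 0, 0, 0, 0, 0.45],
    [0, 0, 0, 0, 0, 0, 0.45],
    [0, 0, 0, 0, 0, 0, 0.45],
    [0, 0, 0, 0, 0, 0, 0.45],
    [0, 0, 0, -0.03, 0, 0, 0.45],
    [0, 0, 0, -0.06, 0, 0, 0.45],
    [0, 0, 0, -0.09, 0, 0, 0.45],
    [0, 0, 0, -0.114, 0, 0, 0.45],
    [-0.1, 0, 0, -0.114, 0, -0.04, 0.45],
    [-0.2, 0, 0, -0.114, 0, -0.08, 0.45],
    [-0.3, 0, 0, -0.114, 0, -0.12, 0.45],
    [-0.4, 0, 0, -0.114, 0, -0.16, 0.45],
    [-0.5, 0, 0, -0.114, 0.003, -0.2, 0.45],
    [-0.65, 0, 0, -0.114, 0.006, -0.235, 0.45],
    [-0.65, 0, 0, -0.114, 0.006, -0.235, 0.45],
    [-0.65, 0, 0, -0.114, 0.006, -0.235, 0.45]
  ]
}}

```text
t: 9.15
eef_pos: [0.527, 0.1122, 0.1991]
orientation: [0.707, 1.452, -0.708]
contact_force: [-0.1, -1.4, -0.2]
gripper_width: 0.0467
```

```bash
python3 - <<'E'
from h import *
s=snap('wrist','w4');t=snap('top')
im=np.hstack([cv2.resize(s['pixels'],(400,300)),cv2.resize(t['pixels'][195:300,280:420],(400,300),interpolation=cv2.INTER_CUBIC)])
cv2.imwrite('pics/m4.png',im);rows([(.532,.1135,.08,38.5,.45,6)])
E
```

```text
now [0.5272 0.1115 0.1993] yaw 38.0 w 0.047193501888202996 t 9.25
6
[[-0.002,0.0,0.0,0.02,0.001,0.0,0.45],[-0.003,0.0,0.0,0.04,0.002,0.0,0.45],[-0.005,0.0,0.0,0.06,0.003,0.001,0.45],[-0.006,0.0,0.0,0.08,0.003,0.001,0.45],[-0.008,0.0,0.0,0.099,0.004,0.001,0.45],[-0.009,0.0,0.0,0.119,0.005,0.001,0.45]]
```

View pics/m4.png

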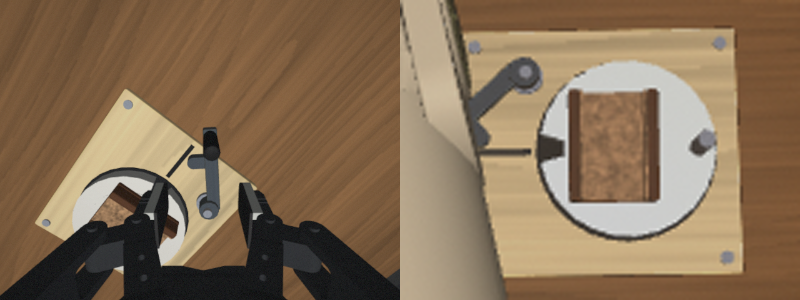

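The wrist view (left panel) shows the knob at about (210,130–158), with the lever running to the pivot at (208,205). The plate is unchanged. I cross-check the knob's centre before descending.

```bash
python3 - <<'E'
from h import *
s=snap('wrist');E=np.linalg.inv(np.array(s['extrinsics']))
for p in[(.532,.1135,.098),(.532,.1135,.04),(.5968,.0324,.046),(.528,.1145,.098)]:
    c=E@np.r_[p,1];print(p,(s['cx']+s['fx']*c[0]/-c[2]).round(1),(s['cy']-s['fy']*c[1]/-c[2]).round(1))
cv2.imwrite('pics/w5.png',cv2.resize(s['pixels'][180:360,230:450],None,fx=3,fy=3))
E
```

```text
(0.532, 0.1135, 0.098) 333.2 245.2
(0.532, 0.1135, 0.04) 331.6 220.0
(0.5968, 0.0324, 0.046) 332.3 339.7
(0.528, 0.1145, 0.098) 329.2 240.4
```

View pics/w5.png

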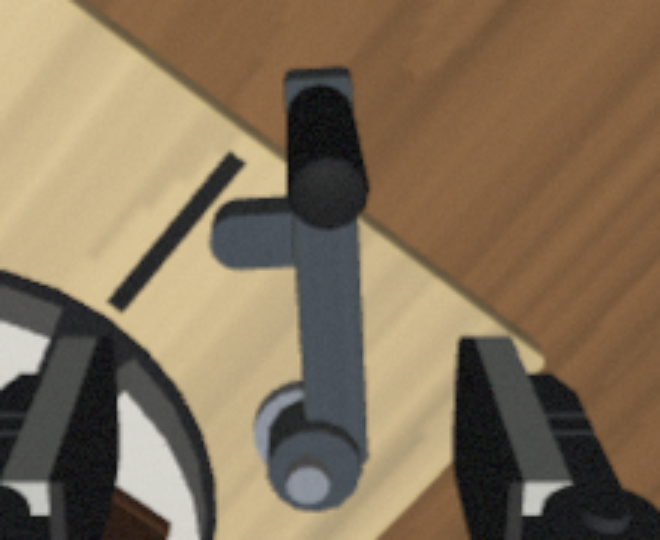

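The knob top is at (339.5,244) against a predicted (333,245), so I add about 3 mm along tool y. Then I descend and grip.

Request:
{"op": "play_rows", "data": {
  "series": [
    [0, 0, 0, 0, 0.007, 0.001, 0.45],
    [0, 0, 0, 0.03, 0.007, 0.001, 0.45],
    [0, 0, 0, 0.06, 0.007, 0.001, 0.45],
    [0, 0, 0, 0.09, 0.007, 0.001, 0.45],
    [0, 0, 0, 0.117, 0.007, 0.001, 0.45],
    [0, 0, 0, 0.117, 0.007, 0.001, 0.45],
    [0, 0, 0, 0.117, 0.007, 0.001, 1],
    [0, 0, 0, 0.117, 0.007, 0.001, 1],
    [0, 0, 0, 0.117, 0.007, 0.001, 1],
    [0, 0, 0, 0.117, 0.007, 0.001, 1],
    [0, 0, 0, 0.117, 0.007, 0.001, 1]
  ]
}}

```text
t: 10.68
eef_pos: [0.5343, 0.1168, 0.0838]
orientation: [0.708, 1.451, -0.704]
contact_force: [-1.0, -0.6, 6.6]
gripper_width: 0.0164
```

```bash
python3 - <<'E'
from h import *
z=manip.sense();print(z['contact_force'])
pv=np.array([.5968,.0324]);d=z['eef_pos'][:2]-pv;a=np.degrees(np.arctan2(d[1],d[0]));r=np.hypot(*d);print(r,a)
w=[]
for k in range(1,18):
    b=min(180.5,a+(180.5-a)*k/17);t=np.radians(b);w.append((*(pv+r*np.array([np.cos(t),np.sin(t)])),z['eef_pos'][2],38+b-a,1,1))
rows(w+[w[-1]]*3)
E
```

```text
[-1.00897312 -0.55630369  6.63452271]
0.10502138236962372 126.53221743997787
now [0.5343 0.1168 0.0838] yaw 38.2 w 0.016431742307124835 t 10.675
20
[[-0.053,0.001,-0.003,0.0,-0.006,0.0,1.0],[-0.108,0.001,-0.003,0.0,-0.012,0.0,1.0],[-0.163,0.001,-0.003,0.0,-0.017,0.001,1.0],[-0.219,0.001,-0.002,0.0,-0.023,0.002,1.0],[-0.274,0.001,-0.002,0.0,-0.029,0.003,1.0],[-0.33,0.001,-0.002,0.0,-0.034,0.005,1.0],[-0.385,0.001,-0.002,0.0,-0.04,0.007,1.0],[-0.441,0.002,-0.002,0.0,-0.045,0.009,1.0],[-0.496,0.002,-0.002,0.0,-0.051,0.011,1.0],[-0.551,0.002,-0.002,0.0,-0.056,0.014,1.0],[-0.607,0.002,-0.002,0.0,-0.061,0.017,1.0],[-0.662,0.002,-0.002,0.0,-0.065,0.021,1.0],[-0.718,0.002,-0.002,0.0,-0.07,0.024,1.0],[-0.773,0.002,-0.002,0.0,-0.074,0.028,1.0],[-0.828,0.002,-0.002,0.0,-0.079,0.032,1.0],[-0.884,0.002,-0.002,0.0,-0.082,0.036,1.0],[-0.939,0.002,-0.002,0.0,-0.086,0.041,1.0],[-0.939,0.002,-0.002,0.0,-0.086,0.041,1.0],[-0.939,0.002,-0.002,0.0,-0.086,0.041,1.0],[-0.939,0.002,-0.002,0.0,-0.086,0.041,1.0]]
```

Request:
{"op": "play_rows", "data": {
  "series": [
    [-0.053, 0, 0, 0, -0.006, 0, 1],
    [-0.108, 0, 0, 0, -0.012, 0, 1],
    [-0.163, 0, 0, 0, -0.017, 0.001, 1],
    [-0.219, 0, 0, 0, -0.023, 0.002, 1],
    [-0.274, 0, 0, 0, -0.029, 0.003, 1],
    [-0.33, 0, 0, 0, -0.034, 0.005, 1],
    [-0.385, 0, 0, 0, -0.04, 0.007, 1],
    [-0.441, 0, 0, 0, -0.045, 0.009, 1],
    [-0.496, 0, 0, 0, -0.051, 0.011, 1],
    [-0.551, 0, 0, 0, -0.056, 0.014, 1],
    [-0.607, 0, 0, 0, -0.061, 0.017, 1],
    [-0.662, 0, 0, 0, -0.065, 0.021, 1],
    [-0.718, 0, 0, 0, -0.07, 0.024, 1],
    [-0.773, 0, 0, 0, -0.074, 0.028, 1],
    [-0.828, 0, 0, 0, -0.079, 0.032, 1],
    [-0.884, 0, 0, 0, -0.082, 0.036, 1],
    [-0.939, 0, 0, 0, -0.086, 0.041, 1],
    [-0.939, 0, 0, 0, -0.086, 0.041, 1],
    [-0.939, 0, 0, 0, -0.086, 0.041, 1]
  ]
}}

```text
t: 13.05
eef_pos: [0.4926, 0.0406, 0.0839]
orientation: [-0.026, 1.566, 0.041]
contact_force: [2.0, 28.2, 0.9]
gripper_width: 0.0161
```

```bash
python3 - <<'E'
from h import *
z=manip.sense();print(z['contact_force'],z['gripper_width'])
d=z['eef_pos'][:2]-np.array([.5968,.0324]);print(z['eef_pos'],np.hypot(*d),np.degrees(np.arctan2(d[1],d[0])))
s=snap('wrist','w6')
E
```

```text
[ 1.99739272 28.15050138  0.88632595] 0.01608972704220393
[0.4926181  0.04056457 0.0839157 ] 0.10450133539093573 175.5189775861174
```

View pics/w6.png

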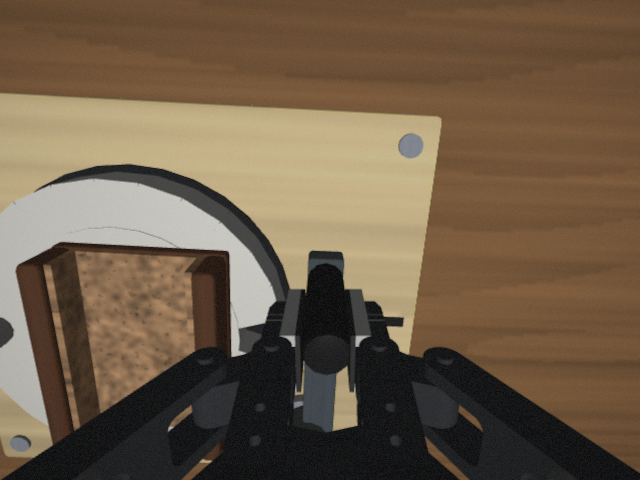

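Resistance of 28 N in +y and the knob at 175.5° instead of about 179.5°. I need to see whether the tooth is home, so I release gently and lift.

Request:
{"op": "play_rows", "data": {
  "series": [
    [0, 0, 0, 0, 0.006, 0, 0.65],
    [0, 0, 0, 0, 0.006, 0, 0.65],
    [0, 0, 0, 0, 0.006, 0, 0.65],
    [0, 0, 0, -0.03, 0.006, 0, 0.65],
    [0, 0, 0, -0.06, 0.006, 0, 0.65],
    [0, 0, 0, -0.09, 0.006, -0.02, 0.65],
    [0, 0, 0, -0.1, 0.006, -0.07, 0.65],
    [0, 0, 0, -0.1, 0.006, -0.1, 0.65],
    [0, 0, 0, -0.1, 0.006, -0.1, 0.65],
    [0, 0, 0, -0.1, 0.006, -0.1, 0.65]
  ]
}}

```text
t: 14.35
eef_pos: [0.3914, 0.0334, 0.1825]
orientation: [-0.026, 1.57, 0.026]
contact_force: [0.3, -0.8, -0.2]
gripper_width: 0.0297
```

```bash
python3 - <<'E'
from h import *
s=snap('wrist','w7');t=snap('top')
im=np.hstack([cv2.resize(s['pixels'],(400,300)),cv2.resize(t['pixels'][215:275,295:375],(400,300),interpolation=cv2.INTER_CUBIC)])
cv2.imwrite('pics/m7.png',im);print(manip.sense()['eef_pos'])
E
```

```text
[0.3914937  0.03352244 0.18227913]
```

View pics/m7.png

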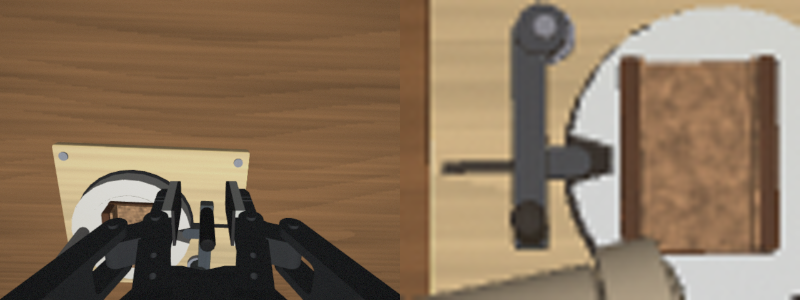

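The tooth is inside the notch and the lever is nearly parallel to the board edge. I measure its angle relative to the base edge from the top view.

```bash
python3 - <<'E'
from h import *
t=snap('top');g=cv2.cvtColor(t['pixels'],cv2.COLOR_BGR2GRAY).astype(float)
def edge(v,u0,u1,th):  # subpixel crossing
    r=g[v,u0:u1]
    for i in range(len(r)-1):
        if (r[i]-th)*(r[i+1]-th)<0: return u0+i+(th-r[i])/(r[i+1]-r[i])
def fit(vs,u0,u1,th,z,n):
    P=np.array([onplane(t,edge(v,u0,u1,th),v,z)[:2] for v in vs if edge(v,u0,u1,th)])
    k=np.polyfit(P[:,0],P[:,1],1);print(n,'slope deg',np.degrees(np.arctan(k[0])).round(2),'y at x=.54',np.polyval(k,.54).round(4),len(P))
fit(range(212,262),295,308,130,.015,'board edge')
fit(range(227,245),312,321,110,.043,'lever outer')
fit(range(227,243),321,330,110,.043,'lever inner')
h=slice(205,292)
for v in(225,230,235,240,244): print(v,g[v,312:332].astype(int).tolist())
for y,n in((251,'b')):pass
for v,a in((222,0),):pass
for n,u,v,z in(('knob',320.6,258.6,.098),('pivotbolt',323.8,219.8,.05)):print(n,onplane(t,u,v,z).round(4),atdepth(t,round(u),round(v)).round(4))
cv2.imwrite('pics/c8.png',cv2.resize(t['pixels'][215:275,295:375],None,fx=9,fy=9,interpolation=cv2.INTER_CUBIC))
E
```

```text
board edge slope deg -1.26 y at x=.54 0.0966 50
lever outer slope deg 0.79 y at x=.54 0.0511 18
lever inner slope deg -3.09 y at x=.54 0.0348 16
225 [165, 165, 166, 165, 166, 99, 78, 78, 66, 63, 66, 66, 66, 48, 87, 134, 119, 140, 169, 170]
230 [169, 168, 168, 168, 168, 97, 78, 77, 76, 77, 77, 79, 128, 167, 166, 165, 168, 166, 167, 166]
235 [165, 165, 166, 165, 166, 120, 79, 77, 77, 78, 77, 79, 126, 165, 165, 165, 165, 165, 55, 208]
240 [175, 175, 175, 175, 175, 118, 77, 78, 78, 79, 78, 78, 134, 175, 175, 175, 78, 83, 209, 210]
244 [180, 180, 180, 180, 180, 119, 78, 80, 77, 78, 77, 80, 103, 104, 105, 105, 71, 70, 70, 59]Traceback (most recent call last):
  File "<stdin>", line 15, in <module>
TypeError: cannot unpack non-iterable int object
```

```bash
python3 - <<'E'
from h import *
t=snap('top');g=cv2.cvtColor(t['pixels'],cv2.COLOR_BGR2GRAY).astype(float)
P=[]
for v in range(230,262): 
    r=g[v,312:332]; w=np.clip((r-78)/(168-78),0,1)
    d=np.flatnonzero(r<125); 
    out=316.5+w[5]; 
    p=onplane(t,out,v,.043)[:2];P.append(p)
    if v in(230,236,242,248,250,252,254,256,258,260): print(v,round(out,2),p.round(4),r[:14].astype(int).tolist())
P=np.array(P);k=np.polyfit(P[:20,0],P[:20,1],1);print('outer deg',np.degrees(np.arctan(k[0])))
for n,u,v,z in(('knob',320.6,258.6,.098),('pivotbolt',323.8,219.8,.05)):print(n,onplane(t,u,v,z).round(4),atdepth(t,round(u),round(v)).round(4))
# tooth: range map around
cv2.imwrite('pics/c8.png',cv2.resize(t['pixels'][215:275,295:375],None,fx=9,fy=9,interpolation=cv2.INTER_CUBIC))
E
```

```text
230 316.72 [0.57   0.0519] [169, 169, 168, 169, 169, 98, 78, 77, 77, 78, 78, 79, 128, 167]
236 316.99 [0.5542 0.0515] [170, 168, 168, 168, 169, 122, 79, 78, 77, 79, 78, 78, 128, 167]
242 316.97 [0.5385 0.0519] [179, 180, 180, 180, 180, 120, 79, 79, 78, 78, 78, 79, 101, 177]
248 316.5 [0.5229 0.0534] [57, 59, 58, 59, 58, 60, 78, 79, 76, 79, 76, 79, 70, 79]
250 316.92 [0.5176 0.0525] [180, 182, 181, 180, 182, 116, 78, 78, 77, 79, 77, 80, 63, 65]
252 316.91 [0.5124 0.0526] [167, 166, 175, 179, 179, 115, 78, 79, 78, 79, 77, 78, 117, 180]
254 316.84 [0.5073 0.0529] [169, 170, 170, 169, 169, 109, 78, 79, 77, 80, 77, 79, 116, 175]
256 317.1 [0.5021 0.0523] [173, 173, 173, 173, 173, 132, 49, 54, 53, 53, 51, 57, 116, 173]
258 316.5 [0.4969 0.054 ] [171, 171, 171, 170, 169, 52, 55, 57, 60, 58, 56, 52, 102, 169]
260 316.71 [0.4917 0.0535] [171, 172, 172, 171, 172, 97, 52, 56, 59, 59, 56, 46, 72, 169]
outer deg -1.3482012525599232
knob [0.4903 0.0423 0.098 ] [0.4894 0.0414 0.0968]
pivotbolt [0.5952 0.0328 0.05  ] [0.5947 0.0323 0.0497]
```

View pics/c8.png

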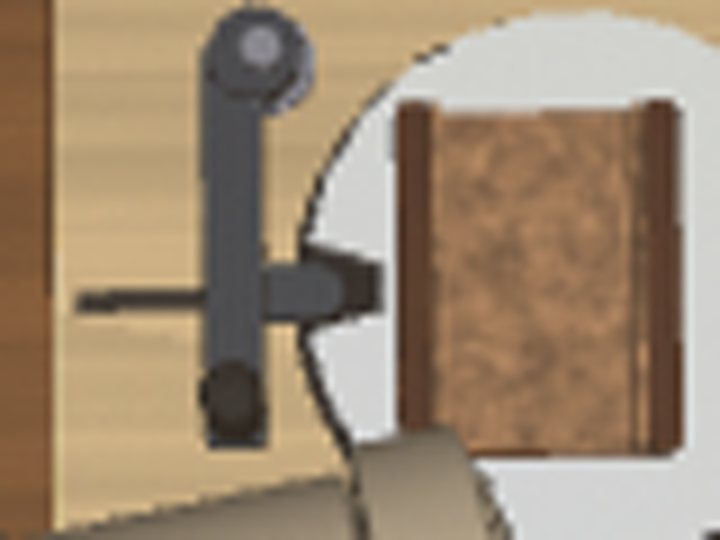

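The lever edge is at −1.35° and the board edge at −1.26°, so they are parallel. The bar is offset about 8 mm from the pivot, which explains the 4° knob bearing. The tooth (about (310,292)) sits in the notch with gaps on both sides, and the push ended against a hard stop, so the lever is home. I hand in.

```bash
python3 -c "
from h import *
z=manip.sense();print(z['t'],z['contact_force'],z['gripper_width']);print(manip.close_job())"
```

```text
14.55 [ 0.2775564   0.61512526 -0.38625707] 0.030103204300675243
the job is handed in; nothing more can be done
None
```

I turned the plate about 91° anticlockwise by its post until the notch faced the black line. I then gripped the lever knob, swung the lever in to its stop, released it and backed off. The job was handed in at 14.55 s; no verdict was reported.

**Last checks**
- **Notch:** it measured about 1–2 mm from the line before the lever moved. I did not measure it again afterwards, but the last top picture shows it still on the line with the tooth inside.
- **Lever:** the swing ended against a firm 28 N resistance. The lever's edge then lay parallel to the board edge (−1.35° against −1.26°), which I take as fully home.
- **Contact:** the gripper was clear of everything, with about 0.8 N read at the wrist.
- **Mug, tape and bin:** the arm's path stayed away from them. I did not measure their positions again at the end.

**One disagreement:** the knob stopped at 175.5° about the pivot, where I expected about 179.5°. I put this down to the lever bar sitting about 8 mm off the pivot axis, and the parallel edges support that.

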